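# Clamp a power board in the soldering fixture

### The arm

A 6-joint arm with a two-finger parallel gripper is mounted at the origin on the work surface. World frame = base frame: x ahead of the robot, y to its left, z up, the work surface at z = 0. Lengths are in mm, angles in rad, forces in N, time in s.
With the tool pointing down it reaches from about 400 to 925 mm from the base axis. Payload 12.5 kg.
Tool frame: the origin (TCP) lies at the very end of the fingers, on their centre line; the grasp point (between the pads) lies 19 mm behind it; z points along the fingers, y is the line along which they close (so a half turn about z gives the same grasp; the last joint's range is limited). The gripper opens to 95 mm and grips with 3 to 60 N. Pads are 20 mm wide; open, the fingers measure 119 mm over their backs; the gripper's body (75 mm by 180 mm) begins 59 mm behind the grasp point.
Start: joints at [1.116, 0.491, 1.559, -0, 1.092, -0.106], TCP at [213.592, 587.391, 189.061] pointing down, gripper open.
Joint ranges: [-3.1, 3.1], [-0.84, 2.19], [0.05, 2.79], [-1.13, 4.28], [0.06, 2.93], [-2.69, 2.69]. Speed limits (rad/s): [2.22, 2.22, 2.79, 3.14, 3.14, 3.14].

### API

Orientations are given as [roll, pitch, yaw] about the fixed x, y, z axes, in that order (R = Rz(yaw) Ry(pitch) Rx(roll)).
In Python, from cell import state, imaging, env, spot_in, mark_of gives the robot as it stands. The module is installed in compiled form; this text tells all that it offers.
- The arm moves only by the tool step_arm, never from a script. Its argument "increments" is a list of rows, each an object with "slide": the shift along the tool's x, y, z in m, a list of three; "roll": the turn about the tool's z in rad. A call has 1 to 5 rows; each row is the pose to reach, as a shift and turn from the pose commanded when the call began, along the tool's axes at that moment; what a row does not reach only later rows make up. A row lasts 1/8 s, in which the tool goes at most 62.5 mm and 10.7 degrees, less where a joint would pass 70% of its speed; a pose out of reach is approached as far as the arm can. A call with a gripper value outside its range is refused whole. "fingers" is the opening, from 0 (shut) to 1 (fully open), set as the call begins (left out, the last holds). The fingers move at their own pace and stop on an object; the grip force is fixed at half the most. Time passes only in rows, so rows that repeat a pose let the fingers close. It gives the time, the measured TCP pose, the force, the opening and the grip force at its end, in the units of the state.
- state(): the state, without advancing time (a new reading comes with each control period).
- imaging.read_camera(name): name is "scene" or "top" or "wrist"; returns a dict with "color" (420x560x3 uint8, red, green, blue), "z_map" (420x560 float32, mm along the optical axis (not along the pixel's ray), 0 where there is no reading), "intrinsics" (3x3 intrinsics, pixels), "distortion" ([k1, k2, p1, p2, k3] as OpenCV has them; the pictures are not rectified), "camera_from_world" (4x4, takes a point from world to camera coordinates). Camera axes: x right, y up, looking along -z (the intrinsics and any distortion apply to the point x, -y, -z); pixel columns grow to the right and rows downward; lengths in mm; the calibration is good to about 2 mm. A picture is of the moment at which its call begins.
- env.job_done(): hands the job in; it is judged then, once.
Trained networks look in the newest picture that a camera, given by its name, has taken for a name from the list of things; names that differ only in an ending like _2 or _b are one class to them, and where a whole thing is asked for, a point or a joint stands for the part that bears it (a point fixed in the world has none). Each returns a list of dicts, best first, with "confidence" (0 to 1); they miss things now and then, are a little off and sometimes report something else, mostly with a low value. They report only what shows in the picture. A call takes as long as a camera call. They do not tell look-alikes from the thing itself.
- spot_in(camera, target): "bbox" ([left, top, right, bottom] in pixels, round what is visible of it).
- mark_of(camera, target): "uv" ([column, row] in pixels: a listed point, or the origin of a listed thing).
The state is a dict: "t": time; "joints": joint angles; "qvel": joint speeds; "tau": joint torques, N m; "eef_pos": TCP position; "tcp_rot": TCP orientation; "ft_force": force on the tool from outside, world axes, zero at the start; "moment": the same for the moment, N m; "opening": opening from 0.0 (shut) to 1.0 (fully open); "grip_force": force on a finger pad.
Only numpy, scipy, OpenCV 4.12 (cv2) and the standard library are available. Lean on these libraries where they do the work, as an engineer would, in place of code of your own. Each camera call takes 0.05 s, during which the arm holds its last target. There are 200 camera calls.

### The job

Lay the green power board flat in the black nest of the soldering fixture, with its white spot under the clamp's spindle, and let go of it. Then push the red clamp handle over and down past its dead centre until the spindle locks down on the white spot and the handle rests on its stop by itself; feel for the stop and do not force the handle against it. Leave the other things on the bench where they are.

Things in the scene. Friction and masses are not known exactly. Their poses are not given: they have to be found in the camera images.
- board: Green power board, loose, about 0.12 kg: plate 56 (x) x 80 (y) x 4 mm, origin at the centre of its underside, z up. A white spot, 18 mm across, lies on its top at y = +24 mm.
- heat_sink (a point): Finned aluminium heat sink on the board, the thing to grip (across x, 36 mm): 36 (x) x 34 (y) mm, from 4 to 32 mm above the board's underside. This point is x = 0, y = -14, z = 22 mm in the board's frame.
- board_spot (a point): Centre of the white spot on the board's top, x = 0, y = +24, z = 4 mm in the board's frame; axes as the board's.
- fixture: Soldering fixture, fixed: aluminium plate 120 (x) x 245 (y, from -105 to +140) x 12 mm, origin on the bench surface, z up. Black nest at its -y end, steel toggle clamp at its +y end, between cheeks at x = +-17 mm up to z = 78 mm.
- nest (a point): Centre of the nest's floor: x = 0, y = -50, z = 18 mm of the fixture; axes as the fixture's. The pocket is 60 (x) x 84 (y) mm, 2 mm free all round the board; walls 5 mm thick rise 5 mm above the floor. A seated board has its origin here and axes parallel to these.
- nest_spot (a point): Where the white spot lies when the board is seated: x = 0, y = -26, z = 22 mm of the fixture, straight below the locked spindle.
- clamp_bar (a joint): Turn of the clamp's bar (14 mm wide), driven by the handle: 0 open, almost upright; 1.45 rad level over the nest (about 1.36 when locked on the board), pointing to the fixture's -y. Its pivot is at y = 49, z = 50 mm of the fixture. Open, bar and spindle stay at y > 0 and reach up to z = 145 mm.
- spindle: Steel spindle with a rubber foot 15 mm across, hanging from the bar 75 mm from its pivot. Locked, it presses on the board with about 12 N. Origin on the bar's middle line, 36 mm above the foot when the bar is level.
- handle_pivot (a point): Pivot of the clamp's handle: x = 0, y = 102, z = 68 mm of the fixture, hinge axis = the fixture's x. Steel rod with a red round grip, 18 mm thick, from 40 to 118 mm from the pivot, leaning to the fixture's +y. The handle is bent up or down by up to 0.15 rad, which is not measured: its end may be 17 mm higher or lower than the joint value says.
- handle (a joint): Turn of the handle, rad: elevation above level is 1.14 minus this (if not bent). Starts near 0. Closing takes up to 10 N square to the grip at 90 mm, most near 0.6, some 7 N near 0.9 (foot on board), none at dead centre, 1.00. Let go before that, it springs open; past it, it snaps to a rubber stop at 1.06 (about 17 N/mm) and stays. Over 25 N from the robot on it or the fixture counts as forced.
Mind the look-alikes: they are no part of the job. Leave any blue or pink look-alike of the board alone.

How it is judged:
By the outcome, as a careful person would: the job done as asked, in the order asked, and still so for the second after the job is handed in, with the robot touching nothing.
It also fails if it takes over 61 s, if anything falls off the work surface, if the arm or the gripper's body presses on something with over 40 N, if the wrist force passes 120 N, or if a joint passes its speed limit or range.

## Working session

There is one attempt and no reset: what is moved stays moved. The work goes in short steps, Python scripts to look and compute and a tool call to move; the robot and the scene stay as the last step left them, time stands still between calls to the robot, and variables do not carry over. Pictures are saved under pics/ and viewed, at most 10 in all, crops included, and the job is handed in when it is done.

Besides the shell and the picture viewer there is one more tool, called after ">>>" by a JSON object that holds its "api" and its "payload", one argument or row to a line. step_arm: Moves the arm, as the interface text tells. Its arguments: {"type":"object","properties":{"increments":{"type":"array"},"fingers":{"type":"number"}},"required":["increments"]}

```bash
mkdir -p pics; cat > h.py <<'E'
import numpy as np, cv2
from cell import state, imaging, env, spot_in, mark_of
from scipy.spatial.transform import Rotation as R
def cam(n): return imaging.read_camera(n)
def ray(c,uv):
    p=cv2.undistortPoints(np.array([[uv]],float),np.array(c["intrinsics"],float),np.array(c["distortion"],float))[0,0]
    T=np.linalg.inv(np.array(c["camera_from_world"])); d=T[:3,:3]@np.array([p[0],-p[1],-1.]); return T[:3,3],d
def at_z(c,uv,z):
    o,d=ray(c,uv); return o+d*(z-o[2])/d[2]
def at_depth(c,uv):
    o,d=ray(c,uv); u,v=int(round(uv[0])),int(round(uv[1])); w=c["z_map"][max(0,v-1):v+2,max(0,u-1):u+2]; w=w[w>0]
    return o+d*np.median(w) if len(w) else None
def cloud(c):
    h,w=c["z_map"].shape; g=np.stack(np.meshgrid(np.arange(w),np.arange(h)),-1).reshape(-1,1,2).astype(float)
    p=cv2.undistortPoints(g,np.array(c["intrinsics"],float),np.array(c["distortion"],float))[:,0]
    z=c["z_map"].reshape(-1,1); P=np.hstack([p[:,:1],-p[:,1:],-np.ones((len(p),1))])*z
    T=np.linalg.inv(np.array(c["camera_from_world"])); return (P@T[:3,:3].T+T[:3,3]).reshape(h,w,3)
def save(c,f): cv2.imwrite("pics/"+f,c["color"][:,:,::-1])
E
python3 - <<'E'
from h import *
np.set_printoptions(precision=1,suppress=True)
print(state())
cs={n:cam(n) for n in("scene","top")}
for n,c in cs.items():
    o,_=ray(c,(280,210)); print(n,"cam at",o)
    for t in("board","heat_sink","board_spot","fixture","nest","nest_spot","spindle","handle_pivot"):
        for m in mark_of(n,t)[:4]: print(n,t,np.array(m["uv"]),round(m["confidence"],2),at_depth(c,m["uv"]))
cv2.imwrite("pics/a.png",cv2.resize(np.hstack([cs["scene"]["color"],cs["top"]["color"]])[:,:,::-1],None,fx=.714,fy=.714))
E
```

```text
{'t': 0.0, 'joints': array([ 1.1,  0.5,  1.6, -0. ,  1.1, -0.1]), 'qvel': array([ 0., -0.,  0.,  0.,  0.,  0.]), 'tau': array([  0. , -61.3, -25.8,   0.1,   0. ,  -0. ]), 'eef_pos': array([213.5, 587.1, 188.5]), 'tcp_rot': array([-3.1, -0. ,  2.8]), 'ft_force': array([-0.2, -0.4,  0.6]), 'moment': array([-0., -0.,  0.]), 'grip_force': 0.0, 'opening': 1.0003421710362985}
scene cam at [1107.2   24.3  979.7]
scene board [187.4 182.7] 0.83 [ 341.4 -379.     4.9]
scene board [230.5 191.4] 0.81 [ 363.5 -250.    25.4]
scene board [197.7 277.8] 0.81 [ 628.9 -257.    28.8]
scene board [219.9 232.9] 0.69 [ 482.5 -247.5    4.1]
scene heat_sink [236.4 189.9] 0.95 [ 359.9 -234.6   31. ]
scene heat_sink [197.4 279.4] 0.95 [ 626.5 -260.3   15.6]
scene heat_sink [275.1 214.6] 0.69 [ 413.4 -120.3   24.3]
scene heat_sink [213.6 223.1] 0.64 [ 474.  -263.6   30.2]
scene board_spot [284.5 205.9] 0.88 [ 383.9 -101.9   27.7]
scene board_spot [180.7 186.5] 0.7 [ 356.6 -393.4    3.1]
scene board_spot [226.8 235.8] 0.68 [ 488.1 -228.     5. ]
scene board_spot [195.7 269.7] 0.63 [ 596.5 -275.5    4. ]
scene fi
[... 616 characters left out ...]
at_sink [339.8 288.5] 0.74 [ 346.8 -237.1   28.8]
top heat_sink [275.7 259. ] 0.67 [ 403.4 -113.3   29.9]
top heat_sink [345.4 144.1] 0.65 [ 634.4 -254.7   30.6]
top heat_sink [414.8 304.8] 0.6 [ 315.5 -382.    30. ]
top board_spot [336.7 218.2] 0.97 [ 486.2 -238.9    3.7]
top board_spot [411.8 286.6] 0.97 [ 348.5 -387.4    5.1]
top board_spot [352.5 166.4] 0.81 [ 595.  -274.4    3.7]
top board_spot [268.1 276.8] 0.68 [368.5 -99.    3.5]
top fixture [222.9 172.3] 0.75 [578.3  -6.6  11.9]
top nest [247.2 160.1] 0.57 [602.6 -55.9  18. ]
top nest_spot [235.2 166.7] 0.89 [588.7 -31.8  18. ]
top spindle [196.5 160. ] 0.58 [571.5  26.6 132.4]
top handle_pivot [167.7 178.1] 0.65 [552.   88.8  73.9]
```

View pics/a.png

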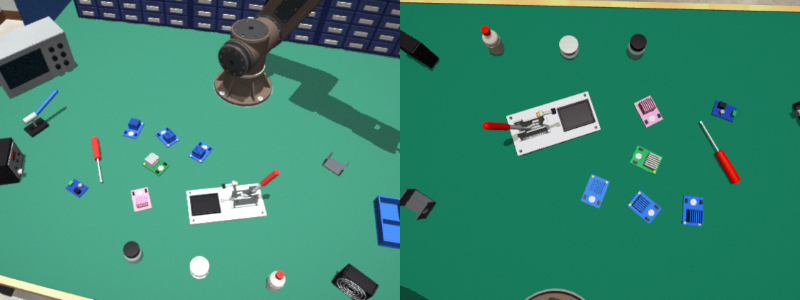

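```bash
python3 - <<'E'
from h import *
np.set_printoptions(precision=1,suppress=True)
c=cam("top"); P=cloud(c); I=c["color"]; hsv=cv2.cvtColor(I,cv2.COLOR_RGB2HSV)
save(c,"top0.png")
for (u,v) in [(333,232),(330,215),(345,235),(300,240),(250,150),(215,200)]: print(u,v,I[v,u],hsv[v,u],P[v,u])
cr=np.hstack([cv2.resize(I[185:265,300:390],None,fx=4.4,fy=4.4,interpolation=cv2.INTER_CUBIC)[:352],cv2.resize(I[120:225,110:290],None,fx=352/105,fy=352/105)])
cr=cv2.resize(cr,(min(800,cr.shape[1]),int(cr.shape[0]*min(1,800/cr.shape[1]))))
cv2.imwrite("pics/b.png",cr[:,:,::-1])
x,y,z=P[...,0],P[...,1],P[...,2]
# plate
m=(abs(z-12)<4)&(hsv[...,1]<40)&(hsv[...,2]>150)&(x>470)&(x<720)&(y>-180)&(y<160)
vu=np.argwhere(m); q=np.array([at_z(c,(b,a),12)[:2] for a,b in vu],np.float32)
print("plate",len(q),cv2.minAreaRect(q)); 
# nest dark
m=(hsv[...,2]<70)&(x>540)&(x<680)&(y>-130)&(y<10)&(z>10)&(z<30)
k,l,s,_=cv2.connectedComponentsWithStats(m.astype(np.uint8)); i=1+np.argmax(s[1:,4])
q=np.array([at_z(c,(b,a),21)[:2] for a,b in np.argwhere(l==i)],np.float32); print("nest",len(q),cv2.minAreaRect(q))
# board by height 
m=(abs(x-475)<60)&(abs(y+250)<60)&(z>2)
print("board heat",[np.median(P[(m)&(z>24)],0)])
E
```

```text
333 232 [ 56 184 106] [ 72 177 184] [ 458.  -230.8    3.1]
330 215 [ 78 192 120] [ 71 151 192] [ 492.6 -225.     5. ]
345 235 [ 53 185 105] [ 72 182 185] [ 452.  -255.3    3. ]
300 240 [ 22 123  92] [ 81 209 123] [ 441.9 -163.8   -1.3]
250 150 [79 75 75] [ 0 13 79] [623.9 -61.3  17.5]
215 200 [227 227 229] [120   2 229] [521.8   8.6   8.6]
plate 3797 ((578.9822998046875, 9.957901000976562), (118.91519165039062, 243.67691040039062), 18.311708450317383)
nest 135 ((606.6957397460938, -52.32710647583008), (53.27418518066406, 90.58268737792969), 17.875274658203125)
board heat [array([ 468.4, -267.2,   30.9])]
```

View pics/b.png

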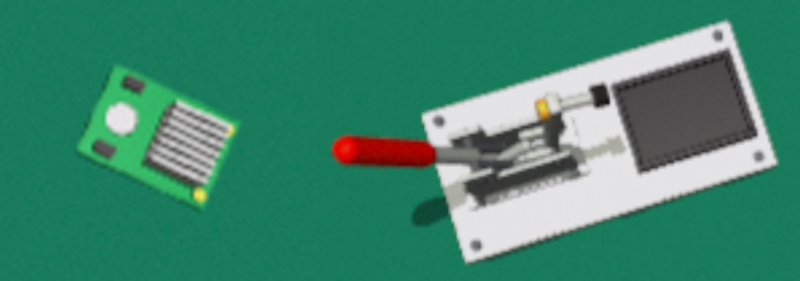

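Top view: the candidates are the green board (346,222), a pink one (348,155), and blue ones at (270,268), (342,289) and (412,300). The crop confirms that (346,222) is the green one, with its white spot toward +y. The fixture yaw is about 0.32 and its nest is on the right of the crop.

```bash
python3 - <<'E'
from h import *
np.set_printoptions(precision=2,suppress=True)
c=cam("top"); P=cloud(c); hsv=cv2.cvtColor(c["color"],cv2.COLOR_RGB2HSV)
x,y,z=P[...,0],P[...,1],P[...,2]
n=(abs(x-475)<65)&(abs(y+250)<65)
m=n&~((hsv[...,0]>76)&(hsv[...,1]>180)&(hsv[...,2]<150))&(z>1.5)
q=np.array([at_z(c,(b,a),4 if z[a,b]<10 else z[a,b])[:2] for a,b in np.argwhere(m)],np.float32)
print(len(q),cv2.minAreaRect(q))
h=P[n&(z>26)][:,:2].astype(np.float32);print("sink",len(h),cv2.minAreaRect(h))
w=n&(hsv[...,1]<60)&(hsv[...,2]>200)&(z<9);print("spot",w.sum(),np.mean([at_z(c,(b,a),4) for a,b in np.argwhere(w)],0))
print(state()["eef_pos"],state()["tcp_rot"])
E
```

```text
1031 ((475.4065246582031, -254.6331024169922), (80.8226089477539, 57.013526916503906), 64.80387115478516)
sink 227 ((468.9603271484375, -267.18536376953125), (33.922142028808594, 36.626529693603516), 64.71442413330078)
spot 64 [ 486.7  -238.78    4.  ]
[213.59 587.4  189.09] [ 3.14 -0.    2.79]
```

```bash
cat >> h.py <<'E'
def rows(*tg):
    "tg: (x,y,z,yaw) world mm -> slide (m) in tool axes, roll"
    s=state(); r=R.from_euler("xyz",s["tcp_rot"]); yaw=s["tcp_rot"][2]; print(s["t"],s["eef_pos"],s["tcp_rot"],s["ft_force"],s["opening"])
    for t in tg: print(np.round(r.inv().apply(np.array(t[:3])-s["eef_pos"])/1000,4),"roll",round(-((t[3]-yaw+np.pi)%(2*np.pi)-np.pi),3))
E
python3 - <<'E'
from h import *
rows((400,250,240,1.13),(430,-60,240,1.13),(469,-267,190,1.13))
E
```

```text
1.0 [213.58854692 587.40382526 189.08750857] [ 3.14141054e+00 -1.15543626e-05  2.79276256e+00] [-0.06125576  0.32577794 -0.29837087] 1.0003654865021074
[-0.2905 -0.2534 -0.051 ] roll 1.663
[-0.4247 -0.5344 -0.051 ] roll 1.663
[-0.5321 -0.7156 -0.001 ] roll 1.663
```

>>> {"api": "step_arm", "payload": {
  "increments": [
    {"slide": [-0.29,-0.253,-0.051],"roll": 1.663},
    {"slide": [-0.29,-0.253,-0.051],"roll": 1.663},
    {"slide": [-0.29,-0.253,-0.051],"roll": 1.663},
    {"slide": [-0.29,-0.253,-0.051],"roll": 1.663},
    {"slide": [-0.29,-0.253,-0.051],"roll": 1.663}
  ]
}}

```text
t: 1.62
eef_pos: [364.0, 314.5, 230.6]
tcp_rot: [3.141, -0.0, 1.849]
ft_force: [0.5, 0.2, -0.6]
opening: 1.001
grip_force: 0.0
```

```bash
python3 - <<'E'
from h import *
rows((400,200,240,1.13),(430,-60,240,1.13),(469,-267,190,1.13))
E
```

```text
1.625 [364.04699637 314.49883131 230.59660625] [ 3.14085428e+00 -2.51158566e-04  1.84943816e+00] [ 0.52068115  0.24535032 -0.63318947] 1.0011809029583907
[-0.12    0.0031 -0.0094] roll 0.719
[-0.3782 -0.0396 -0.0095] roll 0.719
[-0.5879 -0.0591  0.0404] roll 0.719
```

>>> {"api": "step_arm", "payload": {
  "increments": [
    {"slide": [-0.378,-0.04,-0.0095],"roll": 0.719},
    {"slide": [-0.378,-0.04,-0.0095],"roll": 0.719},
    {"slide": [-0.378,-0.04,-0.0095],"roll": 0.719},
    {"slide": [-0.378,-0.04,-0.0095],"roll": 0.719},
    {"slide": [-0.378,-0.04,-0.0095],"roll": 0.719}
  ]
}}

```text
t: 2.25
eef_pos: [419.1, 6.8, 238.3]
tcp_rot: [3.141, -0.0, 1.134]
ft_force: [0.9, 0.2, 0.2]
opening: 0.997
grip_force: 0.0
```

```bash
python3 - <<'E'
from h import *
rows((469,-267,190,1.13))
E
```

```text
2.25 [419.11965823   6.77393761 238.29825703] [ 3.14060740e+00 -4.57293378e-04  1.13405413e+00] [0.90499011 0.17786206 0.18468558] 0.9969702113165513
[-0.227   0.161   0.0484] roll 0.004
```

>>> {"api": "step_arm", "payload": {
  "increments": [
    {"slide": [-0.227,0.161,0.048],"roll": 0.0},
    {"slide": [-0.227,0.161,0.048],"roll": 0.0},
    {"slide": [-0.227,0.161,0.048],"roll": 0.0},
    {"slide": [-0.227,0.161,0.048],"roll": 0.0},
    {"slide": [-0.227,0.161,0.048],"roll": 0.0}
  ]
}}

```text
t: 2.88
eef_pos: [469.4, -267.7, 189.1]
tcp_rot: [-3.141, -0.0, 1.134]
ft_force: [-0.1, -0.5, 0.5]
opening: 0.999
grip_force: 0.0
```

```bash
python3 - <<'E'
from h import *
np.set_printoptions(precision=2,suppress=True)
for i in range(3): c=cam("wrist")
save(c,"w1.png"); print(ray(c,(280,210)))
for t in("board","heat_sink","board_spot"):
    for m in mark_of("wrist",t)[:2]: print(t,m["uv"],m["confidence"],at_depth(c,m["uv"]))
P=cloud(c);z=P[...,2]
n=(abs(P[...,0]-475)<65)&(abs(P[...,1]+250)<65)&(z>26)
h=P[n][:,:2].astype(np.float32);print("sink",len(h),cv2.minAreaRect(h),P[n][:,2].mean())
rows((469,-267,100,1.13))
E
```

```text
(array([ 500.01, -202.98,  384.64]), array([-0.11, -0.23, -0.97]))
board [406.8, 121.7] 0.87 [ 614.02 -263.81    3.78]
board [132.5, 74.2] 0.8 [ 389.34 -110.13   18.33]
heat_sink [162.6, 206.2] 0.95 [ 354.17 -233.79   26.3 ]
heat_sink [279.5, 181.7] 0.79 [ 472.86 -260.31   32.13]
board_spot [393.5, 137.5] 0.96 [ 596.2  -272.85    4.01]
board_spot [279.2, 144.4] 0.95 [ 486.96 -229.39    4.41]
sink 72898 ((475.6639709472656, -239.3460235595703), (86.25254821777344, 136.30072021484375), 65.98041534423828) 312.3525776218217
3.175 [ 469.37 -263.88  190.13] [-3.14 -0.    1.14] [ 0.03 -0.27  0.56] 1.000617039788319
[-0.    0.    0.09] roll 0.007
```

View pics/w1.png

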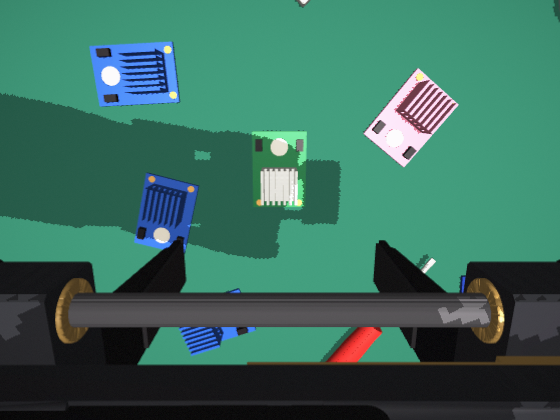

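The wrist view shows the green board at (279,170), its spot up at (279,146) and its sink at (279,187), square to the fingers. The other boards around it are blue or pink.

```bash
python3 - <<'E'
from h import *
np.set_printoptions(precision=2,suppress=True)
c=cam("wrist"); P=cloud(c);z=P[...,2]; hsv=cv2.cvtColor(c["color"],cv2.COLOR_RGB2HSV)
roi=np.zeros(z.shape,bool); roi[125:212,245:315]=1
h=P[roi&(z>27)&(z<38)][:,:2].astype(np.float32);print("sink",len(h),cv2.minAreaRect(h))
w=roi&(hsv[...,1]<60)&(hsv[...,2]>120)&(z<9);w[165:]=0
print("spot",w.sum(),np.mean([at_z(c,(b,a),4) for a,b in np.argwhere(w)],0))
b=roi&(z>2)&(z<40); q=np.array([at_z(c,(v,a),4 if z[a,v]<10 else z[a,v])[:2] for a,v in np.argwhere(b)],np.float32);print("board",cv2.minAreaRect(q))
s=state();print(s["eef_pos"],s["tcp_rot"])
E
```

```text
sink 662 ((469.88787841796875, -265.4717102050781), (33.85469055175781, 35.17572784423828), 65.07460021972656)
spot 258 [ 486.26 -231.53    4.  ]
board ((472.9089660644531, -247.2298583984375), (87.69859313964844, 65.88960266113281), 65.13541412353516)
[ 469.51 -263.81  190.29] [ 3.14 -0.    1.14]
```

>>> {"api": "step_arm", "payload": {
  "increments": [
    {"slide": [-0.002,0.001,0.06],"roll": 0.003},
    {"slide": [-0.002,0.001,0.12],"roll": 0.003},
    {"slide": [-0.002,0.001,0.165],"roll": 0.003},
    {"slide": [-0.002,0.001,0.182],"roll": 0.003},
    {"slide": [-0.002,0.001,0.182],"roll": 0.003}
  ]
}}

```text
t: 3.85
eef_pos: [469.8, -266.7, 8.0]
tcp_rot: [-3.141, -0.0, 1.134]
ft_force: [0.2, 0.1, 0.3]
opening: 0.998
grip_force: 0.0
```

>>> {"api": "step_arm", "payload": {
  "increments": [
    {"slide": [0,0,0],"roll": 0},
    {"slide": [0,0,0],"roll": 0},
    {"slide": [0,0,0],"roll": 0},
    {"slide": [0,0,0],"roll": 0}
  ],
  "fingers": 0.2
}}

```text
t: 4.35
eef_pos: [469.7, -267.2, 8.3]
tcp_rot: [3.141, 0.0, 1.133]
ft_force: [-0.5, 0.2, -0.3]
opening: 0.634
grip_force: 0.0
```

>>> {"api": "step_arm", "payload": {
  "increments": [
    {"slide": [0,0,0],"roll": 0},
    {"slide": [0,0,0],"roll": 0},
    {"slide": [0,0,0],"roll": 0},
    {"slide": [0,0,0],"roll": 0},
    {"slide": [0,0,0],"roll": 0}
  ],
  "fingers": 0.2
}}

```text
t: 4.97
eef_pos: [469.6, -267.1, 7.8]
tcp_rot: [-3.142, -0.0, 1.133]
ft_force: [-1.3, -0.5, 0.2]
opening: 0.202
grip_force: 0.0
```

```bash
python3 - <<'E'
from h import *
rows((469.7,-267,100,1.13))
E
```

```text
4.975 [ 469.58357812 -267.10465086    7.84315632] [-3.14158746e+00 -9.49383346e-05  1.13328711e+00] [-1.33944348 -0.53499563  0.22859535] 0.2024994010100939
[ 0.0002  0.0001 -0.0922] roll 0.003
```

The fingers closed to 19 mm with no grip force, so they didn't hold the sink. I'll look.

```bash
python3 - <<'E'
from h import *
np.set_printoptions(precision=2,suppress=True)
c=cam("wrist"); s=cam("scene"); save(c,"w2.png")
a=cv2.resize(s["color"][190:270,170:260],(450,400)); b=cv2.resize(c["color"],(350,262)); b=np.vstack([b,np.zeros((138,350,3),np.uint8)])
cv2.imwrite("pics/c.png",np.hstack([a,b])[:,:,::-1])
for n,cc in(("wrist",c),("scene",s)):
  for t in("heat_sink","board_spot"):
    for m in mark_of(n,t)[:4]: print(n,t,m["uv"],m["confidence"],at_depth(cc,m["uv"]))
E
```

```text
wrist heat_sink [279.4, 253.0] 0.76 [ 471.46 -263.2    32.31]
wrist heat_sink [58.9, 290.5] 0.73 [ 359.3  -233.69   31.98]
wrist board_spot [494.5, 159.7] 0.93 [ 596.29 -273.76    3.97]
wrist board_spot [70.1, 329.5] 0.92 [ 327.92 -263.97    4.23]
wrist board_spot [279.4, 174.4] 0.73 [ 486.43 -231.18    4.4 ]
scene heat_sink [236.5, 189.0] 0.83 [ 357.3  -234.95   31.55]
scene heat_sink [186.1, 168.8] 0.78 [ 504.19 -289.07  257.36]
scene heat_sink [213.2, 222.7] 0.76 [ 474.52 -264.18   32.42]
scene heat_sink [197.6, 282.2] 0.69 [ 639.71 -253.97   28.38]
scene board_spot [285.8, 207.0] 0.96 [ 370.61 -100.73    6.39]
scene board_spot [193.4, 266.4] 0.93 [ 588.77 -283.66    3.75]
scene board_spot [181.6, 183.7] 0.79 [ 347.44 -393.76    4.22]
scene board_spot [296.2, 281.6] 0.7 [586.76 -34.93  17.29]
```

View pics/c.png

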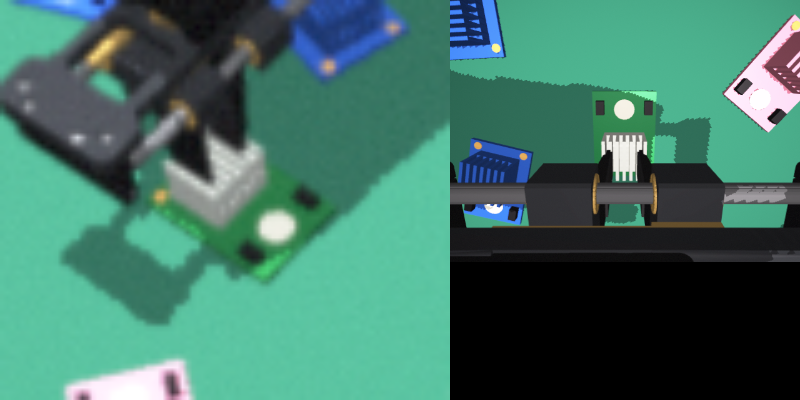

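The sink is still in place between the fingers, and the fingers only went to the commanded 0.2. I'll close fully to see where they stop.

>>> {"api": "step_arm", "payload": {
  "increments": [
    {"slide": [0,0,0],"roll": 0},
    {"slide": [0,0,0],"roll": 0},
    {"slide": [0,0,0],"roll": 0}
  ],
  "fingers": 0.0
}}

```text
t: 5.65
eef_pos: [469.6, -267.1, 7.9]
tcp_rot: [3.142, -0.0, 1.133]
ft_force: [0.2, -0.7, 0.1]
opening: 0.011
grip_force: 0.0
```

```bash
python3 - <<'E'
from h import *
np.set_printoptions(precision=1,suppress=True)
c=cam("wrist"); s=cam("scene")
a=cv2.resize(s["color"][200:250,190:250],(480,400),interpolation=cv2.INTER_CUBIC); b=cv2.resize(c["color"][120:320,200:360],(320,400))
cv2.imwrite("pics/d.png",np.hstack([a,b])[:,:,::-1])
P=cloud(c)
for v in range(200,330,8): print(v,P[v,279],P[v,268])
S=cloud(s)
for v in range(208,240,3): print(v,[tuple(np.round(S[v,u])) for u in (208,212,216,220)])
E
```

```text
200 [ 480.  -244.3    4. ] [ 474.4 -241.7    3.7]
208 [ 478.  -248.6    3.5] [ 472.5 -245.8    4.2]
216 [ 477.3 -250.3   14. ] [ 471.6 -248.1   12.4]
224 [ 477.1 -250.6   27.8] [ 472.1 -248.3   27.7]
232 [ 475.9 -253.3   31.5] [ 471.1 -250.7   32.7]
240 [ 474.2 -257.    32. ] [ 469.3 -254.5   32.5]
248 [ 472.4 -260.7   32.2] [ 469.8 -254.4   44.6]
256 [ 470.6 -264.6   32.2] [ 470.1 -254.3   55.1]
264 [ 468.7 -268.6   32. ] [ 481.9 -234.2  118.3]
272 [ 467.  -272.2   33.1] [ 482.1 -234.1  123.4]
280 [ 465.  -276.5   32.3] [ 481.9 -234.7  126.6]
288 [ 463.1 -280.7   32.1] [ 482.3 -234.3  131.6]
296 [ 482.3 -239.8  125.8] [ 482.  -235.   133.8]
304 [ 481.9 -240.7  127.9] [ 481.6 -236.1  135.1]
312 [ 481.3 -242.   128.9] [ 480.9 -237.4  135.7]
320 [ 480.4 -244.   128.7] [ 480.  -239.4  135.1]
328 [ 444.4 -320.4    0. ] [ 479.1 -241.2  135. ]
208 [(np.float64(503.0), np.float64(-257.0), np.float64(131.0)), (np.float64(504.0), np.float64(-247.0), np.float64(134.0)), (np.float64(494.0), np.float64(-242.0), np.float64(123.0)), (np.float64(403.0), np.float64(-270.0), np.float64(-2.0))]
211 [(
[... 1694 characters left out ...]
t64(1107.0), np.float64(24.0), np.float64(980.0)), (np.float64(490.0), np.float64(-265.0), np.float64(14.0)), (np.float64(485.0), np.float64(-256.0), np.float64(9.0)), (np.float64(480.0), np.float64(-248.0), np.float64(5.0))]
235 [(np.float64(495.0), np.float64(-275.0), np.float64(4.0)), (np.float64(494.0), np.float64(-264.0), np.float64(7.0)), (np.float64(488.0), np.float64(-256.0), np.float64(0.0)), (np.float64(488.0), np.float64(-246.0), np.float64(3.0))]
238 [(np.float64(499.0), np.float64(-275.0), np.float64(-3.0)), (np.float64(500.0), np.float64(-263.0), np.float64(2.0)), (np.float64(501.0), np.float64(-252.0), np.float64(7.0)), (np.float64(497.0), np.float64(-243.0), np.float64(3.0))]
```

View pics/d.png

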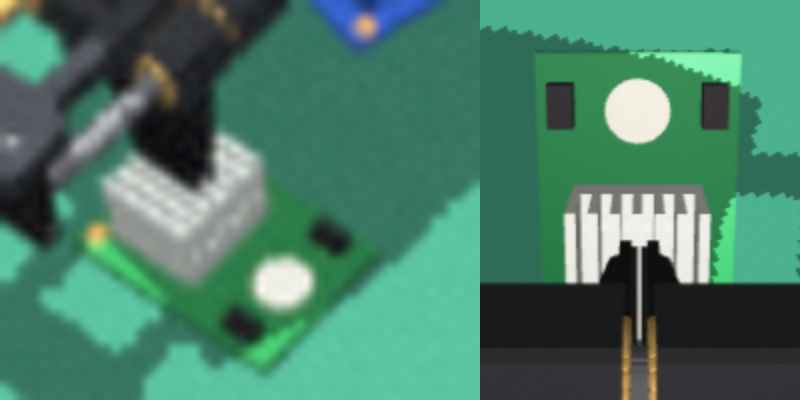

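The closed fingertips appear to sit at or just over the sink top (z≈33), although the reported TCP is z=8. I'll rise and measure the real tip height.

>>> {"api": "step_arm", "payload": {
  "increments": [
    {"slide": [0,0,-0.06],"roll": 0},
    {"slide": [0,0,-0.1],"roll": 0},
    {"slide": [0,0,-0.1],"roll": 0}
  ]
}}

```text
t: 6.12
eef_pos: [470.6, -267.8, 110.6]
tcp_rot: [3.136, 0.001, 1.133]
ft_force: [0.0, 0.7, -1.0]
opening: 0.004
grip_force: 0.0
```

```bash
python3 - <<'E'
from h import *
np.set_printoptions(precision=1,suppress=True)
s=cam("scene");c=cam("wrist");st=state();print(st["eef_pos"],st["tcp_rot"],st["opening"])
a=cv2.resize(s["color"][165:240,180:255],(400,400),interpolation=cv2.INTER_CUBIC); b=cv2.resize(c["color"][120:320,200:360],(320,400))
cv2.imwrite("pics/e.png",np.hstack([a,b])[:,:,::-1])
def px(c,p):
    q=(np.array(c["camera_from_world"])@np.append(p,1))[:3]; return cv2.projectPoints(np.array([[q[0],-q[1],-q[2]]]),np.zeros(3),np.zeros(3),np.array(c["intrinsics"]),np.array(c["distortion"]))[0].ravel()
for dz in(0,10,20,30,40): print(dz,px(s,st["eef_pos"]+[0,0,dz]),px(c,st["eef_pos"]+[0,0,dz]))
for n,cc in(("s",s),("w",c)):
    P=cloud(cc); d=np.hypot(P[...,0]-st["eef_pos"][0],P[...,1]-st["eef_pos"][1]); m=(d<20)&(P[...,2]>60); print(n,m.sum(),np.percentile(P[m][:,2],[0,1,3,10]) if m.any() else 0)
E
```

```text
[ 469.4 -267.   107.7] [ 3.1 -0.   1.1] 0.003244860214287198
0 [209.3 202.2] [278.3 243.5]
10 [208.8 199.5] [278.3 249.8]
20 [208.3 196.9] [278.2 256.7]
30 [207.8 194.1] [278.2 264.3]
40 [207.3 191.4] [278.2 272.8]
s 494 [135.4 138.3 142.2 157.7]
w 1147 [133.9 135.2 136.5 142.2]
```

View pics/e.png

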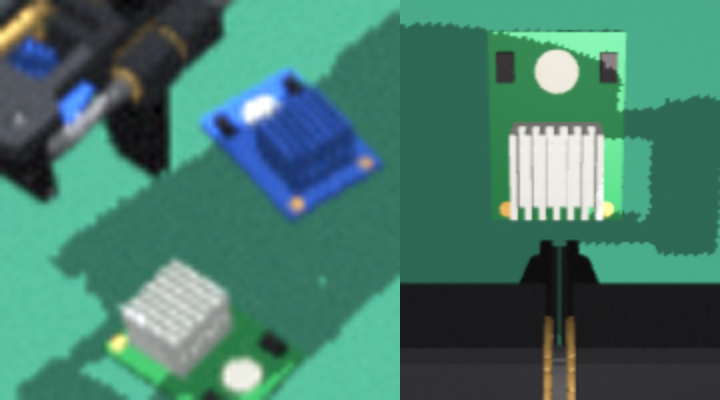

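>>> {"api": "step_arm", "payload": {
  "increments": [
    {"slide": [0,0,0],"roll": 0},
    {"slide": [0,0,0],"roll": 0},
    {"slide": [0,0,0],"roll": 0},
    {"slide": [0,0,0],"roll": 0},
    {"slide": [0,0,0],"roll": 0}
  ],
  "fingers": 0.7
}}

```text
t: 6.85
eef_pos: [469.5, -267.1, 107.8]
tcp_rot: [-3.141, -0.0, 1.133]
ft_force: [-0.0, -0.4, -0.3]
opening: 0.473
grip_force: 0.0
```

```bash
python3 - <<'E'
from h import *
np.set_printoptions(precision=1,suppress=True)
s=cam("scene");c=cam("wrist");st=state();print(st["eef_pos"],st["opening"])
r=R.from_euler("xyz",st["tcp_rot"])
for n,cc in(("s",s),("w",c)):
    L=r.inv().apply((cloud(cc)-st["eef_pos"]).reshape(-1,3)).reshape(420,560,3)
    m=(abs(L[...,0])<25)&(abs(L[...,1])<75)&(L[...,2]>-75)&(L[...,2]<40)&(cc["z_map"]>0)
    print(n,m.sum()); vu=np.argwhere(m); q=L[m]; o=np.argsort(-q[:,2])[:14]
    for i in o[::2]: print(vu[i],q[i])
    dark=(cc["color"].max(2)<40); print("dark no-depth",(dark&(cc["z_map"]==0)).sum(),dark.sum())
E
```

```text
[ 469.6 -267.1  107.9] 0.5573119514304774
s 205
[188 212] [ -7.4 -22.5 -25. ]
[201 197] [ -8.9  27.6 -25.9]
[201 198] [ -6.5  26.7 -26.8]
[202 199] [ -2.5  27.6 -27. ]
[190 216] [  5.5 -22.3 -27.2]
[200 196] [-11.1  28.1 -28.4]
[190 218] [ 10.2 -24.2 -28.9]
dark no-depth 25 7556
w 2896
[242 332] [ 10.   26.4 -23.9]
[242 227] [ 10.3 -26.  -24.7]
[240 338] [ 11.4  29.1 -25.1]
[245 230] [  8.9 -24.5 -25.2]
[250 230] [  6.2 -24.6 -25.2]
[271 231] [ -5.1 -24.5 -25.3]
[240 226] [ 11.5 -26.4 -25.4]
dark no-depth 154 40972
```

Both cameras agree that the real fingertips lie about 25.5 mm behind the reported TCP. So I'll command every z 25 mm lower than the tip height I want.

>>> {"api": "step_arm", "payload": {
  "increments": [
    {"slide": [0.0005,0,0.06],"roll": 0},
    {"slide": [0.0005,0,0.1],"roll": 0},
    {"slide": [0.0005,0,0.115],"roll": 0},
    {"slide": [0.0005,0,0.125],"roll": 0},
    {"slide": [0.0005,0,0.125],"roll": 0}
  ]
}}

```text
t: 7.58
eef_pos: [470.1, -266.8, -16.7]
tcp_rot: [3.141, 0.0, 1.133]
ft_force: [0.8, 0.2, 0.3]
opening: 0.701
grip_force: 0.0
```

>>> {"api": "step_arm", "payload": {
  "increments": [
    {"slide": [0,0,0],"roll": 0},
    {"slide": [0,0,0],"roll": 0},
    {"slide": [0,0,0],"roll": 0},
    {"slide": [0,0,0],"roll": 0},
    {"slide": [0,0,0],"roll": 0}
  ],
  "fingers": 0.2
}}

```text
t: 8.2
eef_pos: [469.9, -266.7, -16.9]
tcp_rot: [3.141, -0.0, 1.133]
ft_force: [0.1, 0.6, 5.6]
opening: 0.377
grip_force: 30.0
```

>>> {"api": "step_arm", "payload": {
  "increments": [
    {"slide": [0,0,-0.03],"roll": 0},
    {"slide": [0,0,-0.08],"roll": 0}
  ]
}}

```text
t: 8.45
eef_pos: [468.9, -266.1, 62.4]
tcp_rot: [-3.138, -0.001, 1.133]
ft_force: [-0.4, -0.2, -0.5]
opening: 0.375
grip_force: 30.0
```

```bash
python3 - <<'E'
from h import *
rows((604.6,-67.3,70,1.89))
E
```

```text
8.45 [ 468.947798   -266.10748401   62.40420313] [-3.13795539e+00 -8.13803406e-04  1.13324607e+00] [-0.42475901 -0.24889113 -0.48779477] 0.3750673817355578
[ 0.2376  0.0386 -0.0075] roll -0.757
```

>>> {"api": "step_arm", "payload": {
  "increments": [
    {"slide": [0.2375,0.038,-0.007],"roll": -0.757},
    {"slide": [0.2375,0.038,-0.007],"roll": -0.757},
    {"slide": [0.2375,0.038,-0.007],"roll": -0.757},
    {"slide": [0.2375,0.038,-0.007],"roll": -0.757},
    {"slide": [0.2375,0.038,-0.007],"roll": -0.757}
  ]
}}

```text
t: 9.07
eef_pos: [606.1, -64.5, 69.5]
tcp_rot: [3.141, -0.0, 1.897]
ft_force: [0.6, -0.3, -1.1]
opening: 0.377
grip_force: 30.0
```

```bash
python3 - <<'E'
from h import *
np.set_printoptions(precision=1,suppress=True)
for i in range(4): c=cam("wrist")
save(c,"w3.png"); st=state(); print(st["eef_pos"],st["tcp_rot"],st["ft_force"],st["opening"])
np.savez("w3.npz",P=cloud(c),I=c["color"])
for t in("heat_sink","board_spot","nest","nest_spot","spindle","handle_pivot"):
    for m in mark_of("wrist",t)[:2]: print(t,np.array(m["uv"]),m["confidence"],at_depth(c,m["uv"]))
E
```

```text
[604.2 -68.4  69.6] [-3.1 -0.   1.9] [-0.4 -0.2 -0.3] 0.37637455117792484
heat_sink [280.9 272.6] 0.75 [603.5 -63.3 118.3]
board_spot [277.1 178.3] 0.74 [590.2 -28.7  90.7]
board_spot [280.5 275. ] 0.19 [603.7 -64.5 118.2]
nest [279.  180.1] 0.37 [591.3 -29.2  90.8]
nest_spot [281.2 162.4] 0.66 [589.7 -20.8  90.6]
```

View pics/w3.png

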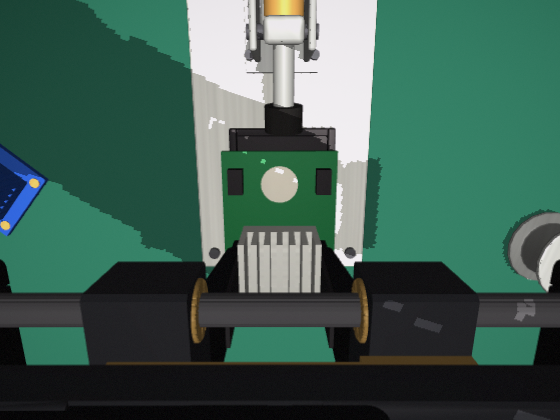

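The board is held level, with its spot at (279,183). The nest's far wall shows at (282,138) and the open clamp is above it. Next I'll refine the nest pose against the held board.

```bash
python3 - <<'E'
from h import *
np.set_printoptions(precision=1,suppress=True)
c=cam("top"); I=cv2.imread("pics/top0.png")[:,:,::-1]; hsv=cv2.cvtColor(I,cv2.COLOR_RGB2HSV)
m=((hsv[...,2]<125)&(hsv[...,1]<70)).astype(np.uint8); m[:,:215]=0; m[:120]=0; m[210:]=0; m[:,300:]=0
k,l,s,_=cv2.connectedComponentsWithStats(m); i=1+np.argmax(s[1:,4]); print(s[i])
mm=cv2.morphologyEx((l==i).astype(np.uint8),cv2.MORPH_OPEN,np.ones((7,7)))
q=np.array([at_z(c,(b,a),21)[:2] for a,b in np.argwhere(mm)],np.float32); rc=cv2.minAreaRect(q); print("nest outer (70x94)",rc)
# wrist: spot & sink in hand, plate edges
w=cam("wrist"); P=cloud(w); h2=cv2.cvtColor(w["color"],cv2.COLOR_RGB2HSV); st=state(); r=R.from_euler("xyz",st["tcp_rot"])
sp=np.zeros(m.shape,bool); sp[160:205,258:300]=1; sp&=(h2[...,1]<60)&(h2[...,2]>110)
p=np.mean([at_z(w,(b,a),90.6) for a,b in np.argwhere(sp)],0); print("spot",sp.sum(),p,"tool",r.inv().apply(p-st["eef_pos"]))
L=r.inv().apply((P-st["eef_pos"]).reshape(-1,3)).reshape(P.shape)
b=(abs(P[...,2]-90.6)<3)&(L[...,0]>20)&(L[...,0]<70)&(abs(L[...,1])<45)
print("board in tool: x max",np.percentile(L[b][:,0],[99,99.9]),"y",np.percentile(L[b][:,1],[.3,1,99,99.7]))
for x0 in(25,35,45,50): 
    y=L[b&(abs(L[...,0]-x0)<2)][:,1]; print(x0,y.min(),y.max())
# nest far wall top
f=(abs(P[...,2]-23)<2.5)&(h2[...,2]<110)&(L[...,0]>30)&(L[...,0]<100)&(abs(L[...,1])<50)
print("wall n",f.sum(),"world mean",P[f].mean(0),"tool y",np.percentile(L[f][:,1],[1,50,99]),"x",np.percentile(L[f][:,0],[1,99]), st["eef_pos"],st["tcp_rot"][2])
g=(abs(P[...,2]-12)<2.5)&(h2[...,1]<40)&(h2[...,2]>100)
for x0 in(-20,0,20,60,80,100):
    y=L[g&(abs(L[...,0]-x0)<2)&(abs(L[...,1])<80)][:,1]; print("plate",x0,y.min() if len(y) else 0,y.max() if len(y) else 0)
E
```

```text
[ 220  139   54   46 1586]
nest outer (70x94) ((600.1920776367188, -54.608604431152344), (71.15595245361328, 93.04166412353516), 18.238147735595703)
spot 1080 [592.4 -31.3  90.6] tool [ 38.7  -0.2 -20.6]
board in tool: x max [54.6 54.8] y [-27.9 -27.5  27.4  27.8]
25 -28.15450811714918 27.838284195255127
35 -27.717861376949838 27.990972178012445
45 -27.797358704641184 28.017702121926614
50 -28.032455083261322 27.818356111533063
wall n 834 world mean [586.4 -12.2  23. ] tool y [-33.3  -7.8  35.3] x [48.9 63.1] [604.7 -68.   70. ] 1.8896081563009353
plate -20 -58.345786748732074 60.35019183661407
plate 0 -57.950388844650966 60.696603531578205
plate 20 -58.242254490394316 61.06469516969879
plate 60 -58.647756105206774 60.71741278805111
plate 80 -57.96555383794891 60.81528222009683
plate 100 -58.14790833212298 60.74713447636472
```

>>> {"api": "step_arm", "payload": {
  "increments": [
    {"slide": [0.0007,0.0007,0.03],"roll": 0},
    {"slide": [0.0007,0.0007,0.058],"roll": 0},
    {"slide": [0.0007,0.0007,0.058],"roll": 0}
  ]
}}

```text
t: 10.05
eef_pos: [604.2, -66.6, 10.4]
tcp_rot: [-3.139, -0.002, 1.89]
ft_force: [-0.1, -0.4, -0.9]
opening: 0.38
grip_force: 30.0
```

```bash
cat > m.py <<'E'
from h import *
np.set_printoptions(precision=1,suppress=True)
for i in range(2): w=cam("wrist")
save(w,"w4.png"); P=cloud(w); h2=cv2.cvtColor(w["color"],cv2.COLOR_RGB2HSV); st=state(); r=R.from_euler("xyz",st["tcp_rot"])
print(st["eef_pos"],st["tcp_rot"],st["ft_force"])
L=r.inv().apply((P-st["eef_pos"]).reshape(-1,3)).reshape(P.shape)
green=(abs(h2[...,0].astype(int)-70)<15)&(h2[...,1]>90)
zb=st["eef_pos"][2]+21
near=(L[...,0]>25)&(L[...,0]<70)&(abs(L[...,1])<45)
b=green&near&(abs(P[...,2]-zb)<3.5)
print("board z",np.median(P[b][:,2]),"xmax",np.percentile(L[b][:,0],[98,99.5]),"y",np.percentile(L[b][:,1],[.5,99.5]))
f=(abs(P[...,2]-23)<2)&(h2[...,2]<110)&(h2[...,1]<90)&(L[...,0]>30)&(L[...,0]<75)&(abs(L[...,1])<50)&~b
print("wall x",np.percentile(L[f][:,0],[2,50,99,99.8]))
for x0 in(30,40,50,58,61):
    k=f&(abs(L[...,0]-x0)<1.5); y=L[k][:,1]
    if len(y): print("x",x0,"left",y[y<0].min() if (y<0).any() else 0,y[y<0].max() if (y<0).any() else 0,"right",y[y>0].min() if (y>0).any() else 0,y[y>0].max() if (y>0).any() else 0)
g=(abs(P[...,2]-12)<2.5)&(h2[...,1]<40)&(h2[...,2]>100)
for x0 in(0,20,60,80):
    y=L[g&(abs(L[...,0]-x0)<2)&(abs(L[...,1])<80)][:,1]; print("plate",x0,y.min() if len(y) else 0,y.max() if len(y) else 0)
E
python3 m.py
```

```text
[605.6 -66.8  12.5] [3.1 0.  1.9] [ 0.5 -0.6 -0.8]
board z 32.60774997463355 xmax [54.6 55.1] y [-28.2  27.3]
wall x [31.  55.2 62.5 62.5]
x 30 left -34.42485407896833 -30.539882802428963 right 30.138208379417392 34.75522906358479
x 40 left -34.76470371802769 -30.74300255300192 right 30.27730638741295 34.86928883369694
x 50 left -34.58816434213446 -30.315628366432392 right 30.13430805172469 35.1358197919587
x 58 left -34.84017834713078 -14.99524836197653 right 15.823984291236394 34.7111302140381
x 61 left -34.71696974911587 -14.886369676701134 right 15.747033936673812 34.60221385275947
plate 0 -59.0937259355007 59.3323342906437
plate 20 -59.341587066649915 59.73796580801823
plate 60 -59.57268201766569 60.11113806445095
plate 80 -59.850703676797075 59.470886540943766
```

>>> {"api": "step_arm", "payload": {
  "increments": [
    {"slide": [0.0005,0.0003,0.004],"roll": 0},
    {"slide": [0.0005,0.0003,0.007],"roll": 0},
    {"slide": [0.0005,0.0003,0.009],"roll": 0},
    {"slide": [0.0005,0.0003,0.009],"roll": 0}
  ]
}}

```text
t: 10.65
eef_pos: [605.4, -66.2, 2.9]
tcp_rot: [3.142, -0.0, 1.89]
ft_force: [0.2, -0.3, -0.5]
opening: 0.377
grip_force: 30.0
```

>>> {"api": "step_arm", "payload": {
  "increments": [
    {"slide": [0,0,0.001],"roll": 0},
    {"slide": [0,0,0.001],"roll": 0}
  ]
}}

```text
t: 10.9
eef_pos: [605.4, -66.2, 1.9]
tcp_rot: [3.142, -0.0, 1.89]
ft_force: [-0.4, 0.2, -0.7]
opening: 0.374
grip_force: 30.0
```

```bash
python3 m.py
```

```text
[605.4 -66.2   1.9] [ 3.1 -0.   1.9] [-0.3 -0.8 -1.6]
board z 22.768534387876855 xmax [54.2 54.8] y [-27.8  27.8]
wall x [30.9 53.4 61.8 61.8]
x 30 left -34.834038624628086 -29.7026897819161 right 30.069756285782972 34.91041018488576
x 40 left -35.04655267247092 -29.784427311371708 right 30.12612536837175 34.951169010591144
x 50 left -34.97233114735555 -29.70270609732384 right 30.12924589296582 34.48605323044267
x 58 left -34.880953210724286 -16.0970446444303 right 16.456339569879635 34.51604470917591
x 61 left -34.82025281625559 -16.530581099370476 right 16.261590800006235 34.54228675617325
plate 0 -59.28481178917148 59.95619380413023
plate 20 -59.58652595225487 59.4421633651084
plate 60 -59.66451325969508 59.53777001687462
plate 80 -59.80063763284295 59.85412732432143
```

>>> {"api": "step_arm", "payload": {
  "increments": [
    {"slide": [0,0,0.0007],"roll": 0},
    {"slide": [0,0,0.0007],"roll": 0}
  ]
}}

```text
t: 11.25
eef_pos: [605.4, -66.2, 1.2]
tcp_rot: [3.141, -0.0, 1.89]
ft_force: [0.4, -0.5, -0.3]
opening: 0.378
grip_force: 30.0
```

>>> {"api": "step_arm", "payload": {
  "increments": [
    {"slide": [0,0,0],"roll": 0},
    {"slide": [0,0,0],"roll": 0},
    {"slide": [0,0,0],"roll": 0},
    {"slide": [0,0,0],"roll": 0}
  ],
  "fingers": 0.65
}}

```text
t: 11.75
eef_pos: [605.4, -66.2, 1.2]
tcp_rot: [3.141, -0.0, 1.89]
ft_force: [0.5, -0.4, -0.3]
opening: 0.644
grip_force: 0.0
```

>>> {"api": "step_arm", "payload": {
  "increments": [
    {"slide": [0,0,-0.05],"roll": 0},
    {"slide": [0,0,-0.1],"roll": 0},
    {"slide": [0,0,-0.15],"roll": 0},
    {"slide": [0,0,-0.18],"roll": 0},
    {"slide": [0,0,-0.18],"roll": 0}
  ],
  "fingers": 0.65
}}

```text
t: 12.38
eef_pos: [606.2, -66.3, 183.5]
tcp_rot: [3.138, 0.002, 1.89]
ft_force: [-0.0, -0.0, -0.9]
opening: 0.649
grip_force: 0.0
```

```bash
python3 - <<'E'
from h import *
np.set_printoptions(precision=1,suppress=True)
for i in range(3): w=cam("wrist")
save(w,"w5.png"); s=cam("scene"); save(s,"s5.png"); t=cam("top")
F=R.from_euler("z",.3194); o=np.array([584.5,-6.8,0]); st=state(); print(st["t"],st["eef_pos"],st["ft_force"],st["opening"])
for n,c in(("wrist",w),("scene",s),("top",t)):
    P=cloud(c); L=F.inv().apply((P-o).reshape(-1,3)).reshape(P.shape); h=cv2.cvtColor(c["color"],cv2.COLOR_RGB2HSV)
    g=(abs(h[...,0].astype(int)-70)<15)&(h[...,1]>80)&(abs(L[...,2]-22)<4)&(abs(L[...,0])<40)&(L[...,1]>-100)&(L[...,1]<0)
    if g.sum()>20:
        q=L[g]; A=np.c_[q[:,:2],np.ones(len(q))]; print(n,"board",g.sum(),cv2.minAreaRect(q[:,:2].astype(np.float32)),"plane",np.linalg.lstsq(A,q[:,2],rcond=None)[0].round(3),"z",np.median(q[:,2]))
    red=((h[...,0]<8)|(h[...,0]>172))&(h[...,1]>150)&(L[...,1]>100)&(L[...,1]<260)&(abs(L[...,0])<60)&(L[...,2]>60)
    if red.sum()>10:
        q=L[red]; r=np.hypot(q[:,1]-102,q[:,2]-68)
        print(n,"red",red.sum(),"x",np.median(q[:,0]),"r",r.min(),r.max(),"y/z range",q[:,1].min(),q[:,1].max(),q[:,2].min(),q[:,2].max())
        for a,b in((40,55),(55,70),(70,85),(85,100),(100,120)):
            k=(r>a)&(r<b)
            if k.sum(): print("   r",a,k.sum(),"x",np.median(q[k,0]),"y,z",np.median(q[k,1]),np.median(q[k,2]),"zmax",q[k,2].max(),"elev",np.median(np.arctan2(q[k,2]-68,q[k,1]-102)))
cv2.imwrite("pics/f.png",np.hstack([cv2.resize(w["color"],(440,330)),cv2.resize(s["color"][200:320,240:371],(360,330))])[:,:,::-1])
E
```

```text
12.625 [604.9 -66.1 179.8] [-0.4 -0.3 -1.2] 0.6516600769902913
wrist board 2553 ((1.0858440399169922, -48.979942321777344), (57.32776641845703, 82.22002410888672), 0.08346176892518997) plane [ 0.   0.  22.1] z 22.04462664709996
scene board 400 ((0.7760467529296875, -50.08610916137695), (63.418357849121094, 83.05044555664062), 0.1790187507867813) plane [ 0.   0.  21.7] z 21.54595247928512
scene red 212 x 4.757816895972338 r 44.7343766379099 117.46970711550281 y/z range 118.05261105725053 163.2288570884128 109.21072431552693 172.47616905506777
   r 40 24 x 3.770190249745142 y,z 122.17579929990887 113.49894991881234 zmax 118.31679285554628 elev 1.1634246125272183
   r 55 38 x 4.513517342000776 y,z 128.20898922671904 124.81193423204024 zmax 131.51253472281996 elev 1.1298768241636339
   r 70 41 x 6.259980940505149 y,z 135.60393400946737 136.93461614854004 zmax 144.66055788583026 elev 1.1271971032672379
   r 85 43 x 6.326592580143034 y,z 142.74604245492503 151.2835459741392 zmax 157.81794441897068 elev 1.1262897447647764
   r 100 66 x 4.04956797553281 y,z 152.39137136209496 166.73811529531264 zmax 172.47616905506777 elev 1.0959667557030937
```

View pics/f.png

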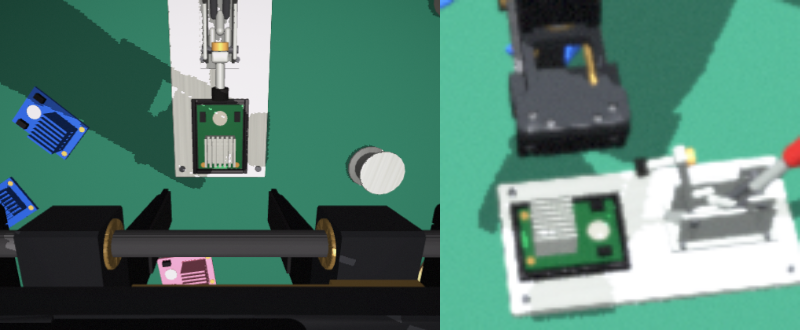

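The wrist and scene views show the green board flat in the nest (top z≈22, square, centred), with its spot toward the clamp and the gripper clear. The handle elevation is ≈1.12, so the bend is small. Next I'll close the fingers, hover by the handle and plan the arc.

```bash
cat >> h.py <<'E'
O=np.array([584.5,-6.8,0]); FR=R.from_euler("z",.3194)
def fx(y,z,x=0): return (*(O+FR.apply([x,y,z])),1.8902)   # z,y = reported TCP in fixture
def arc(th,r=90,gap=0):
    cy=102+r*np.cos(th)-(9+gap)*np.sin(th); cz=68+r*np.sin(th)+(9+gap)*np.cos(th); return cy-10.5,cz-25.5
E
python3 - <<'E'
from h import *
s=state(); print("fixture tcp",FR.inv().apply(s["eef_pos"]-O))
for th in np.arange(1.12,.05,-.08): print(round(th,2),np.round(arc(th),1))
print(arc(1.12,gap=8))
rows(fx(arc(1.12,gap=8)[0],180),fx(*arc(1.12,gap=8)),fx(*arc(1.12,gap=2)))
E
```

```text
fixture tcp [  0.75138997 -62.69990762 179.81912595]
1.12 [122.6 127.4]
1.04 [129.3 124.7]
0.96 [135.7 121.4]
0.88 [141.9 117.6]
0.8 [147.7 113.3]
0.72 [153.2 108.6]
0.64 [158.3 103.5]
0.56 [163.   97.9]
0.48 [167.2  92. ]
0.4 [170.9  85.8]
0.32 [174.1  79.4]
0.24 [176.8  72.6]
0.16 [178.9  65.7]
0.08 [180.5  58.7]
(np.float64(115.40971264790352), np.float64(130.91564138258957))
12.625 [604.90096822 -66.09286211 179.81912595] [-3.13974417e+00 -1.19310964e-03  1.89027987e+00] [-0.37084831 -0.34296772 -1.23170256] 0.6516600769902913
[ 0.1781 -0.0007  0.    ] roll 0.0
[ 0.1781 -0.0006  0.0491] roll 0.0
[ 0.1834 -0.0006  0.0517] roll 0.0
```

>>> {"api": "step_arm", "payload": {
  "increments": [
    {"slide": [0.06,0,0],"roll": 0},
    {"slide": [0.12,0,0],"roll": 0},
    {"slide": [0.178,0,0],"roll": 0},
    {"slide": [0.178,0,0.0],"roll": 0},
    {"slide": [0.178,0,0.0],"roll": 0}
  ],
  "fingers": 0.0
}}

```text
t: 13.25
eef_pos: [549.5, 102.7, 180.6]
tcp_rot: [-3.141, -0.0, 1.891]
ft_force: [-0.6, -0.3, 0.6]
opening: 0.185
grip_force: 0.0
```

>>> {"api": "step_arm", "payload": {
  "increments": [
    {"slide": [0,0,0.02],"roll": 0},
    {"slide": [0,0,0.04],"roll": 0},
    {"slide": [0,0,0.049],"roll": 0},
    {"slide": [0,0,0.049],"roll": 0}
  ],
  "fingers": 0.0
}}

```text
t: 13.75
eef_pos: [549.6, 102.0, 131.7]
tcp_rot: [-3.141, -0.0, 1.889]
ft_force: [-0.5, -0.9, 0.7]
opening: 0.0
grip_force: 0.0
```

```bash
cat > p.py <<'E'
from h import *
import sys
np.set_printoptions(precision=1,suppress=True)
s=state(); t=FR.inv().apply(s["eef_pos"]-O); print(s["t"],"fix tcp",t,"F fix",FR.inv().apply(s["ft_force"]),"open",s["opening"])
th0=float(sys.argv[1]); st=float(sys.argv[2])
y0,z0=t[1:]
for i in range(5):
    y,z=arc(th0-i*st); print(round(th0-i*st,3),"slide x,z mm",round(y-y0,1),round(z0-z,1))
E
python3 p.py 1.12 0.04
```

```text
13.75 fix tcp [  1.  114.3 131.7] F fix [-0.8 -0.7  0.7] open 0.00039567040617739856
1.12 slide x,z mm 8.3 4.3
1.08 slide x,z mm 11.7 5.6
1.04 slide x,z mm 15.0 7.0
1.0 slide x,z mm 18.3 8.6
0.96 slide x,z mm 21.5 10.3
```

>>> {"api": "step_arm", "payload": {
  "increments": [
    {"slide": [0.004,-0.001,0.002],"roll": 0},
    {"slide": [0.0083,-0.001,0.0043],"roll": 0},
    {"slide": [0.0117,-0.001,0.0056],"roll": 0},
    {"slide": [0.015,-0.001,0.007],"roll": 0}
  ]
}}

```text
t: 14.25
eef_pos: [543.8, 117.1, 125.3]
tcp_rot: [3.141, 0.0, 1.891]
ft_force: [0.8, -0.6, 0.1]
opening: 0.002
grip_force: 0.5
```

```bash
python3 p.py 1.04 0.06
```

```text
14.25 fix tcp [  0.3 130.4 125.3] F fix [ 0.5 -0.8  0.1] open 0.0022155111963643565
1.04 slide x,z mm -1.1 0.6
0.98 slide x,z mm 3.7 3.0
0.92 slide x,z mm 8.4 5.7
0.86 slide x,z mm 13.0 8.7
0.8 slide x,z mm 17.3 12.0
```

>>> {"api": "step_arm", "payload": {
  "increments": [
    {"slide": [0.0037,0,0.003],"roll": 0},
    {"slide": [0.0084,0,0.0057],"roll": 0},
    {"slide": [0.0084,0,0.0057],"roll": 0}
  ]
}}

```text
t: 14.62
eef_pos: [541.1, 125.0, 119.3]
tcp_rot: [-3.141, -0.0, 1.891]
ft_force: [1.1, -1.9, 1.8]
opening: 0.004
grip_force: 1.1
```

```bash
python3 p.py 0.92 0.05; python3 - <<'E'
from h import *
s=cam("scene"); P=cloud(s); L=FR.inv().apply((P-O).reshape(-1,3)).reshape(P.shape); h=cv2.cvtColor(s["color"],cv2.COLOR_RGB2HSV)
red=((h[...,0]<8)|(h[...,0]>172))&(h[...,1]>150)&(L[...,1]>100)&(L[...,1]<260)&(abs(L[...,0])<60)&(L[...,2]>60)
q=L[red]; r=np.hypot(q[:,1]-102,q[:,2]-68); k=(r>50)&(r<115); print(red.sum(),np.median(q[k,0]),np.median(np.arctan2(q[k,2]-68,q[k,1]-102)))
cv2.imwrite("pics/g.png",cv2.resize(s["color"][190:310,270:410],(700,600))[:,:,::-1])
E
```

```text
14.625 fix tcp [  0.2 138.8 119.3] F fix [ 0.4 -2.2  1.8] open 0.004184622662069726
0.92 slide x,z mm 0.1 -0.2
0.87 slide x,z mm 3.8 2.2
0.82 slide x,z mm 7.5 4.9
0.77 slide x,z mm 11.0 7.7
0.72 slide x,z mm 14.4 10.7
72 3.9601301441770826 1.0532250300609782
```

View pics/g.png

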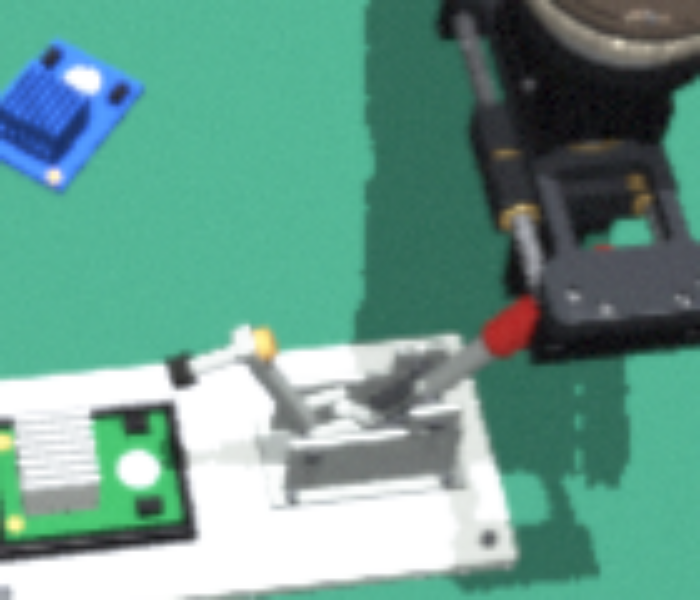

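The picture shows the fingers on the red grip, the bar starting to turn, and the reaction force in the right direction. Continuing along the arc.

>>> {"api": "step_arm", "payload": {
  "increments": [
    {"slide": [0.0038,0,0.0022],"roll": 0},
    {"slide": [0.0075,0,0.0049],"roll": 0},
    {"slide": [0.011,0,0.0077],"roll": 0},
    {"slide": [0.0144,0,0.0107],"roll": 0}
  ]
}}

```text
t: 15.18
eef_pos: [536.7, 138.5, 108.7]
tcp_rot: [3.141, 0.0, 1.89]
ft_force: [1.8, -2.1, 3.9]
opening: 0.004
grip_force: 3.2
```

```bash
python3 p.py 0.72 0.05
```

```text
15.175 fix tcp [  0.3 153.  108.7] F fix [ 1.  -2.6  3.9] open 0.003723646894464874
0.72 slide x,z mm 0.2 0.1
0.67 slide x,z mm 3.5 3.3
0.62 slide x,z mm 6.5 6.6
0.57 slide x,z mm 9.4 10.1
0.52 slide x,z mm 12.1 13.7
```

>>> {"api": "step_arm", "payload": {
  "increments": [
    {"slide": [0.0035,0,0.0033],"roll": 0},
    {"slide": [0.0065,0,0.0066],"roll": 0},
    {"slide": [0.0094,0,0.0101],"roll": 0},
    {"slide": [0.0121,0,0.0137],"roll": 0}
  ]
}}

```text
t: 15.68
eef_pos: [533.0, 150.2, 95.2]
tcp_rot: [3.141, 0.0, 1.89]
ft_force: [0.9, -3.2, 8.3]
opening: 0.006
grip_force: 4.5
```

```bash
python3 p.py 0.52 0.05
```

```text
15.675 fix tcp [  0.4 165.2  95.2] F fix [-0.1 -3.3  8.3] open 0.006146547272498007
0.52 slide x,z mm -0.1 0.2
0.47 slide x,z mm 2.5 4.0
0.42 slide x,z mm 4.8 7.8
0.37 slide x,z mm 7.0 11.8
0.32 slide x,z mm 8.9 15.9
```

>>> {"api": "step_arm", "payload": {
  "increments": [
    {"slide": [0.0025,0,0.004],"roll": 0},
    {"slide": [0.0048,0,0.0078],"roll": 0},
    {"slide": [0.007,0,0.0118],"roll": 0},
    {"slide": [0.0089,0,0.0159],"roll": 0}
  ]
}}

```text
t: 16.18
eef_pos: [530.1, 159.0, 79.4]
tcp_rot: [3.141, -0.001, 1.89]
ft_force: [-1.2, -0.3, 8.5]
opening: 0.008
grip_force: 4.2
```

```bash
python3 p.py 0.32 0.03
```

```text
16.175 fix tcp [  0.4 174.5  79.4] F fix [-1.3  0.1  8.5] open 0.008016779873418334
0.32 slide x,z mm -0.4 0.1
0.29 slide x,z mm 0.7 2.6
0.26 slide x,z mm 1.7 5.1
0.23 slide x,z mm 2.6 7.6
0.2 slide x,z mm 3.5 10.2
```

Approaching foot contact, so I'll use smaller steps and check the force often.

>>> {"api": "step_arm", "payload": {
  "increments": [
    {"slide": [0.0007,0,0.0026],"roll": 0},
    {"slide": [0.0017,0,0.0051],"roll": 0}
  ]
}}

```text
t: 16.42
eef_pos: [529.4, 160.8, 74.3]
tcp_rot: [3.141, -0.001, 1.89]
ft_force: [-0.5, 1.8, 7.5]
opening: 0.005
grip_force: 3.6
```

>>> {"api": "step_arm", "payload": {
  "increments": [
    {"slide": [0.0009,0,0.0025],"roll": 0},
    {"slide": [0.0013,0,0.0038],"roll": 0}
  ]
}}

```text
t: 16.68
eef_pos: [529.0, 162.2, 70.5]
tcp_rot: [3.141, -0.001, 1.89]
ft_force: [-0.3, 3.1, 9.4]
opening: 0.006
grip_force: 4.7
```

>>> {"api": "step_arm", "payload": {
  "increments": [
    {"slide": [0.0004,0,0.0013],"roll": 0},
    {"slide": [0.0006,0,0.0026],"roll": 0}
  ]
}}

```text
t: 16.92
eef_pos: [528.8, 162.9, 68.1]
tcp_rot: [3.141, -0.001, 1.89]
ft_force: [-0.8, 4.0, 11.0]
opening: 0.006
grip_force: 4.8
```

>>> {"api": "step_arm", "payload": {
  "increments": [
    {"slide": [0.0003,0,0.001],"roll": 0},
    {"slide": [0.0004,0,0.002],"roll": 0}
  ]
}}

```text
t: 17.18
eef_pos: [528.6, 163.3, 66.0]
tcp_rot: [3.141, -0.001, 1.89]
ft_force: [-1.1, 3.7, 8.8]
opening: 0.008
grip_force: 4.4
```

>>> {"api": "step_arm", "payload": {
  "increments": [
    {"slide": [0.0002,0,0.001],"roll": 0},
    {"slide": [0.0004,0,0.002],"roll": 0}
  ]
}}

```text
t: 17.42
eef_pos: [528.4, 163.6, 63.9]
tcp_rot: [3.141, -0.001, 1.89]
ft_force: [-1.1, 4.2, 7.4]
opening: 0.005
grip_force: 3.7
```

Force is falling toward dead centre.

>>> {"api": "step_arm", "payload": {
  "increments": [
    {"slide": [0.0001,0,0.001],"roll": 0},
    {"slide": [0.0003,0,0.002],"roll": 0}
  ]
}}

```text
t: 17.68
eef_pos: [528.3, 163.8, 61.7]
tcp_rot: [3.141, -0.001, 1.89]
ft_force: [-0.2, 3.4, 5.9]
opening: 0.005
grip_force: 2.6
```

>>> {"api": "step_arm", "payload": {
  "increments": [
    {"slide": [0.0001,0,0.0008],"roll": 0},
    {"slide": [0.0002,0,0.0015],"roll": 0}
  ]
}}

```text
t: 17.92
eef_pos: [528.2, 163.6, 60.0]
tcp_rot: [-3.141, -0.001, 1.89]
ft_force: [-0.4, 1.9, 3.0]
opening: 0.001
grip_force: 1.6
```

>>> {"api": "step_arm", "payload": {
  "increments": [
    {"slide": [0.0001,0,0.0008],"roll": 0},
    {"slide": [0.0002,0,0.0015],"roll": 0}
  ]
}}

```text
t: 18.18
eef_pos: [528.2, 163.1, 58.4]
tcp_rot: [-3.141, -0.0, 1.89]
ft_force: [0.6, -0.4, -0.0]
opening: 0.004
grip_force: 0.5
```

>>> {"api": "step_arm", "payload": {
  "increments": [
    {"slide": [0,0,0.0007],"roll": 0},
    {"slide": [0,0,0.0014],"roll": 0}
  ]
}}

```text
t: 18.42
eef_pos: [528.3, 163.0, 57.1]
tcp_rot: [-3.141, -0.0, 1.89]
ft_force: [0.5, -0.2, -0.5]
opening: 0.007
grip_force: 0.0
```

>>> {"api": "step_arm", "payload": {
  "increments": [
    {"slide": [0,0,0.0006],"roll": 0},
    {"slide": [0,0,0.001],"roll": 0}
  ]
}}

```text
t: 18.68
eef_pos: [528.5, 163.1, 56.2]
tcp_rot: [-3.142, -0.0, 1.89]
ft_force: [-0.2, -0.4, 0.6]
opening: 0.007
grip_force: 0.0
```

No force over 2.4 mm of travel, so the handle has snapped away to its stop. I'll retract and check.

>>> {"api": "step_arm", "payload": {
  "increments": [
    {"slide": [0,0,-0.03],"roll": 0},
    {"slide": [0,0,-0.08],"roll": 0},
    {"slide": [0,0,-0.14],"roll": 0},
    {"slide": [-0.04,0,-0.18],"roll": 0},
    {"slide": [-0.1,0,-0.18],"roll": 0}
  ]
}}

```text
t: 19.3
eef_pos: [561.1, 68.2, 239.9]
tcp_rot: [3.136, 0.002, 1.893]
ft_force: [0.3, -0.2, -1.2]
opening: 0.007
grip_force: 0.0
```

```bash
python3 - <<'E'
from h import *
np.set_printoptions(precision=1,suppress=True)
for i in range(3): s=cam("scene")
t=cam("top"); P=cloud(s); L=FR.inv().apply((P-O).reshape(-1,3)).reshape(P.shape); h=cv2.cvtColor(s["color"],cv2.COLOR_RGB2HSV)
red=((h[...,0]<8)|(h[...,0]>172))&(h[...,1]>150)&(L[...,1]>100)&(L[...,1]<260)&(abs(L[...,0])<60)&(L[...,2]>40)
q=L[red]; r=np.hypot(q[:,1]-102,q[:,2]-68); k=(r>50)&(r<112); print(red.sum(),"elev (surface)",np.median(np.arctan2(q[k,2]-68,q[k,1]-102)), np.polyfit(q[k,1],q[k,2],1))
for m in mark_of("scene","spindle")[:1]: print(m, FR.inv().apply(at_depth(s,m["uv"])-O))
b=(abs(h[...,0].astype(int)-70)<15)&(h[...,1]>80)&(abs(L[...,2]-22)<4)&(abs(L[...,0])<40)&(L[...,1]>-100)&(L[...,1]<0)
print("board",cv2.minAreaRect(L[b][:,:2].astype(np.float32)),np.median(L[b][:,2])); print(state()["eef_pos"],state()["ft_force"])
cv2.imwrite("pics/i.png",np.hstack([cv2.resize(s["color"][210:310,250:383],(440,331)),cv2.resize(t["color"][120:220,130:238],(357,331))])[:,:,::-1])
E
```

```text
222 elev (surface) 0.0954887646752976 [ 0.  74.8]
{'uv': [296.3, 275.2], 'confidence': 0.5} [  3.2 -30.3  65.5]
board ((1.2822074890136719, -50.328033447265625), (83.98967742919922, 62.515377044677734), 89.55485534667969) 21.374662214809746
[559.6  68.3 236. ] [ 0.   0.4 -1.3]
```

View pics/i.png

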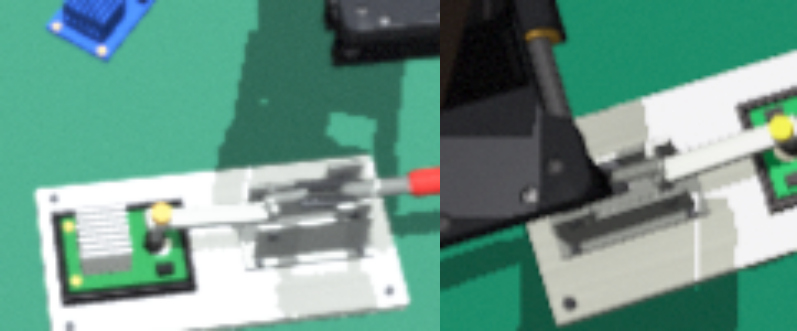

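The scene picture shows the bar level, with its spindle (160,235) down on the white spot. The red handle (425,180) lies low by itself, and the robot is clear.

```bash
python3 -c "
from cell import env
print(env.job_done())"
```

```text
the job is handed in; nothing more can be done
None
```

The green board lies flat in the nest, the clamp is locked with its spindle on the white spot and the handle resting on its stop by itself, and the job is handed in (no verdict came back).

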